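# Return three mixed-up cups to their own saucers

### The arm

A 6-joint arm with a two-finger parallel gripper is mounted at the origin on the work surface. World frame = base frame: x ahead of the robot, y to its left, z up, the work surface at z = 0. Lengths are in m, angles in rad, forces in N, time in s.
With the tool pointing down it reaches from about 0.35 to 0.725 m from the base axis. Payload 4.3 kg.
Tool frame: the origin (TCP) lies midway between the tips of the shut fingers; the grasp point (between the pads) lies 19 mm behind it; z points along the fingers, y is the line along which they close (so a half turn about z gives the same grasp; the last joint's range is limited). The gripper opens to 85 mm and grips with 20 to 120 N. Pads are 22 mm wide; open, the fingers measure 114 mm over their backs; the gripper's body (76 mm by 85 mm) begins 54 mm behind the grasp point. The pads swing forward as they close: fully open they stand 13 mm farther back than shut.
Start: joints at [-1.407, 0.377, 0.081, 1.274, 0, 1.46], TCP at [0.155, -0.554, 0.195] pointing down, gripper open.
Joint ranges: [-2.72, 2.72], [-0.84, 1.66], [-1.02, 1.22], [-1.77, 2.12], [-1.37, 1.28], [-3.14, 3.14]. Speed limits (rad/s): [2.57, 2.57, 3.14, 3.14, 3.14, 3.14].

### API

Orientations are given as a rotation vector (axis times angle).
In Python, from cell import manip, vision, order, spotter gives the robot as it stands.
- The arm moves only by the tool servo_tool, never from a script. Its argument "targets" is a list that holds one entry, the list of rows, each a list of 6 numbers: the shift along the tool's x, y, z normalised to -1 to 1, where 1 is 25 cm, then the turn, a rotation vector about the tool's x, y, z normalised to -1 to 1, where 1 is 45 degrees. A call has 1 to 20 rows; each row shifts and turns the commanded pose from where the row before left it, along the tool's axes as they then stand; what a row does not reach is not made up. A row lasts 1/12 s, in which the tool goes at most 41.7 mm and 7.16 degrees, less where a joint would pass 70% of its speed; a pose out of reach is approached as far as the arm can. A call with a number of a shift or a turn outside -1 to 1 is refused whole. A call with a gripper value outside its range is refused whole. "gripper" is the closure, from 0 (fully open) to 1 (shut), set as the call begins (left out, the last holds). The fingers move at their own pace and stop on an object; "force" is the grip in N (left out, the last holds). Time passes only in rows, so rows that do not move let the fingers close. It gives the time, the measured TCP pose, the force, the opening and the grip force at its end, in the units of the state.
- manip.read_state(): the state, without advancing time (a new reading comes with each control period).
- vision.get_image(name): name is "scene" or "top" or "wrist"; returns (picture, depth): 420x560x3 uint8, blue, green, red; 420x560 float32, m along the optical axis (not along the pixel's ray), 0 where there is no reading.
- vision.camera_params(name): a dict with "camera_matrix" (3x3 intrinsics, pixels), "k1" (the pictures are not rectified: a ray, as slopes to the right and down, at radius r is drawn at 1 + k1 r^2 times it, then the intrinsics apply), "position" and "orientation" of the camera in the world. Camera axes: x right, y down, z forward; pixel columns grow to the right and rows downward; lengths in m; the calibration is good to about 2 mm. A picture is of the moment at which its call begins: read the wrist's pose just before it. camera_params takes no time and is no camera call; for the wrist camera it gives the pose at the moment of the call.
- order.close_job(): hands the job in; it is judged then, once.
Trained networks look in the newest picture that a camera, given by its name, has taken for a name from the list of things; names that differ only in an ending like _2 or _b are one class to them, and where a whole thing is asked for, a point or a joint stands for the part that bears it (a point fixed in the world has none). Each returns a list of dicts, best first, with "confidence" (0 to 1); they miss things now and then, are a little off and sometimes report something else, mostly with a low value. They report only what shows in the picture. A call takes as long as a camera call. They do not tell look-alikes from the thing itself.
- spotter.find_in(camera, target): "xy" ([column, row] in pixels, amid what is visible of it).
- spotter.pinpoint(camera, target): "xy" ([column, row] in pixels: a listed point, or the origin of a listed thing).
The state is a dict: "t": time; "qpos": joint angles; "qvel": joint speeds; "joint_efforts": joint torques, N m; "ee_pos": TCP position; "orientation": TCP orientation; "wrist_force": force on the tool from outside, world axes, zero at the start; "wrist_torque": the same for the moment, N m; "width": finger opening in m; "finger_force": force on a finger pad.
Only numpy, scipy, OpenCV 4.12 (cv2) and the standard library are available. Lean on these libraries where they do the work, as an engineer would, in place of code of your own. Each camera call takes 0.05 s, during which the arm holds its last target. There are 200 camera calls.

### The job

The three unglazed cups have been put down on one another's saucers. Put each one back where it belongs, standing upright in the cup recess: the little espresso cup on the small round saucer, the handled mug on the large round saucer, the tall beaker on the rectangular snack tray; the empty plaster disc or any clear bit of table will do to park a cup on the way. They are fragile, so set each one down without letting it drop or tip over, and leave the saucers, the tray, the plaster disc and everything else on the bench where they stand.

Things in the scene. Friction and masses are not known exactly. Their poses are not given: they have to be found in the camera images.
- espresso_cup_center (a point): Espresso cup: the smallest cup, plain round, no handle, pale unglazed clay, about 0.12 kg. 58 mm high; 54 mm outside diameter from 16 mm up to the rim, narrowing below that to a foot 40 mm across. Open at the top, walls 4 mm. The point is at its centre, half-way up (29 mm above the underside), z up when it stands upright.
- beaker_center (a point): Beaker: the tall plain cup, round, no handle, pale unglazed clay, about 0.26 kg. 105 mm high; 60 mm outside diameter from 14 mm up to the rim, narrowing below that to a foot 48 mm across. Open at the top, walls 4 mm. The point is at its centre, half-way up (52.5 mm above the underside), z up when it stands upright.
- mug_center (a point): Mug: the cup with a handle, pale unglazed clay, about 0.3 kg. 82 mm high; round body 64 mm outside diameter from 10 mm up to the rim, narrowing below that to a foot 56 mm across. One loop handle on its own +y side, in the plane x = 0, from 15 to 74 mm above the underside, reaching 63 mm from the axis, about 10 mm thick. Open at the top, walls 4 mm. The point is at its centre, half-way up (41 mm above the underside), z up when it stands upright.
- small_saucer_well (a point): Small round saucer, pale unglazed clay, 107 mm in diameter, with a round recess in the middle 56 mm across, flange rising to 15 mm above the table at the rim. Home of the espresso cup. The point is at the centre of the recess floor, 6 mm above the table; the recess lip stands 3 mm above that floor. z up. Loose, not fixed to the table.
- large_saucer_well (a point): Large round saucer, pale unglazed clay, 147 mm in diameter, with a round recess in the middle 72 mm across, flange rising to 15 mm above the table at the rim. Home of the mug. The point is at the centre of the recess floor, 6 mm above the table; the recess lip stands 3 mm above that floor. z up. Loose, not fixed to the table.
- snack_tray_well (a point): Rectangular snack tray, pale unglazed clay, 184 by 110 mm, with a raised border 7 mm wide and 14 mm high and a round recess 64 mm across near one end: its centre is 44 mm from the tray's middle, towards the tray's own -x along its long side; the tray's top around it is 9 mm above the table. Home of the beaker. The point is at the centre of the recess floor, 6 mm above the table; the recess lip stands 3 mm above that floor. z up. Loose, not fixed to the table.
- plaster_bat_top (a point): Plaster bat: an empty white plaster disc, 136 mm in diameter and 22 mm thick, lying loose on the table; a free spot to park a cup. The point is at the centre of its flat top, 22 mm above the table.
- plate_stack: Bystander, leave alone: stack of four unglazed plates, 152 mm across, 43 mm high, beyond the work on the right. Origin at the centre of its underside.
- tool_pot: Bystander, leave alone: white plastic pot, 92 mm across the rim and 100 mm high, with brushes and clay tools sticking out up to 0.25 m above the table, beyond the work on the left. Origin at the centre of its underside.
- wooden_rib: Bystander, leave alone: flat wooden potter's rib, 45 by 85 by 8 mm, lying between the robot and the work. Origin at the centre of its underside.
Things that resemble listed ones, but are neither listed nor needed, are in the scene too. Leave any black or blue look-alike of the part that bears snack_tray_well alone.

How it is judged:
By the outcome, as a careful person would: the job done as asked, in the order asked, and still so for the second after the job is handed in, with the robot touching nothing.
It also fails if it takes over 112 s, if anything falls off the work surface, if the arm or the gripper's body presses on something with over 40 N, if the wrist force passes 120 N, or if a joint passes its speed limit or range.

## Working session

There is one attempt and no reset: what is moved stays moved. The work goes in short steps, Python scripts to look and compute and a tool call to move; the robot and the scene stay as the last step left them, time stands still between calls to the robot, and variables do not carry over. Pictures are saved under pics/ and viewed, at most 14 in all, crops included, and the job is handed in when it is done.

Besides the shell and the picture viewer there is one more tool, called after "Request:" as name(argument=value, ...) on one line, values as JSON. servo_tool: Moves the arm, as the interface text tells. Scaled input: -1 to 1 covers 25 cm each way for a shift and 45 degrees each way for a turn. Its arguments: {"type":"object","properties":{"targets":{"type":"array","items":{"type":"array","items":{"type":"array","items":{"type":"number","minimum":-1,"maximum":1}}}},"gripper":{"type":"number"},"force":{"type":"number"}},"required":["targets"]}

```bash
ls; mkdir -p pics; python3 - <<'E'
from cell import manip, vision, order, spotter
import cv2
for c in ("scene","top"):
    im,d=vision.get_image(c); cv2.imwrite(f"pics/{c}0.png",im)
    p=vision.camera_params(c); print(c,p)
    for n in ["espresso_cup_center","beaker_center","mug_center","small_saucer_well","large_saucer_well","snack_tray_well","plaster_bat_top"]:
        print(n,[( [round(v) for v in r["xy"]],round(r["confidence"],2)) for r in spotter.pinpoint(c,n)][:4])
print(manip.read_state())
E
```

```text
pics
scene {'camera_matrix': array([[456.60733508,   0.        , 276.16886588],
       [  0.        , 456.60733508, 206.72848872],
       [  0.        ,   0.        ,   1.        ]]), 'k1': -0.05896032676897171, 'position': array([ 1.0743659 , -0.57208145,  1.19060557]), 'orientation': array([-2.3470472 , -0.95806697,  0.3048128 ])}
espresso_cup_center [([259, 257], 0.89)]
beaker_center [([178, 254], 0.72), ([261, 262], 0.58)]
mug_center [([298, 203], 0.7)]
small_saucer_well [([177, 267], 0.75), ([213, 348], 0.2)]
large_saucer_well [([262, 264], 0.56)]
snack_tray_well [([315, 296], 0.95), ([294, 118], 0.9), ([300, 208], 0.75)]
plaster_bat_top [([328, 155], 0.88)]
top {'camera_matrix': array([[504.70668727,   0.        , 276.97777566],
       [  0.        , 504.70668727, 210.65061099],
       [  0.        ,   0.        ,   1.        ]]), 'k1': -0.11907663103524428, 'position': array([ 0.36877224, -0.00415555,  1.37345844]), 'orientation': array([-2.15362509,  2.14988708, -0.08432595])}
espresso_cup_center [([333, 183], 0.65)]
beaker_center [([403, 247], 0.9)]
mug_center [([248, 203], 
[... 159 characters left out ...]
plaster_bat_top []
{'t': 0.8, 'qpos': array([-1.40730926e+00,  3.77267816e-01,  8.09935072e-02,  1.27444004e+00,
        1.51193343e-06,  1.46047377e+00]), 'qvel': array([-0.00038727, -0.00037629,  0.00166483,  0.00099128, -0.00143893,
        0.00136895]), 'joint_efforts': array([-1.82220872e-03, -4.63456535e+01,  2.70143938e+01, -1.25387610e-04,
       -8.11965151e-05,  5.27608421e-06]), 'ee_pos': array([ 0.15547764, -0.55360081,  0.19534524]), 'orientation': array([3.11211614e+00, 4.28745673e-01, 5.79662075e-06]), 'wrist_force': array([-0.41698236, -0.88402158, -0.01958245]), 'wrist_torque': array([-0.02922244,  0.05139378, -0.01794776]), 'finger_force': 0.0, 'width': 0.08576954768248425}
```

View pics/top0.png

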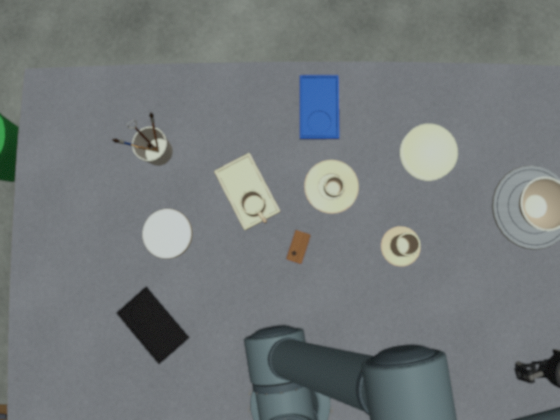

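View pics/scene0.png

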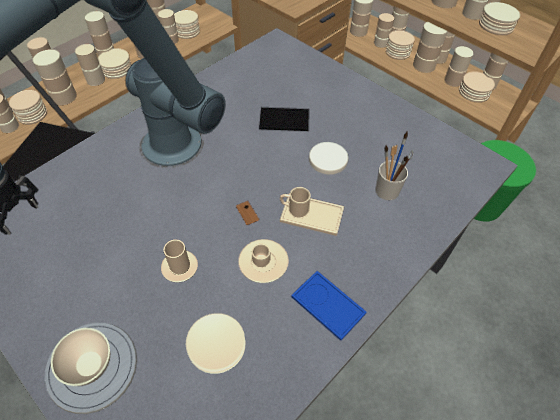

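The top view matches the description. The beaker stands on the small saucer (401,246), the espresso cup on the large saucer (331,187) and the mug on the tray (247,190). The bat is at (167,234) and the plate stack at (429,152).

There are three tray candidates: cream (247,190), blue (319,107) and black (153,325). The cream unglazed one carrying the mug fits. I'll confirm that in a crop and measure.

```bash
cat > h.py <<'E'
import numpy as np, cv2
from scipy.spatial.transform import Rotation as R
from scipy.optimize import least_squares
from cell import manip, vision, order, spotter
def cloud(c):
    p=vision.camera_params(c); im,d=vision.get_image(c)
    h,w=d.shape; u,v=np.meshgrid(np.arange(w),np.arange(h))
    D=np.array([p["k1"],0,0,0,0.])
    n=cv2.undistortPoints(np.stack([u,v],-1).reshape(-1,1,2).astype(float),p["camera_matrix"],D).reshape(h,w,2)
    P=np.dstack([n*d[...,None],d])@R.from_rotvec(p["orientation"]).as_matrix().T+p["position"]
    P[d==0]=np.nan
    return im,P,p,n
def atz(n,p,z):   # intersect rays with plane z
    r=np.concatenate([n,np.ones(n.shape[:-1]+(1,))],-1)@R.from_rotvec(p["orientation"]).as_matrix().T
    return p["position"]+r*((z-p["position"][2])/r[...,2])[...,None]
def circ(xy,r=None):
    f=(lambda q:np.hypot(*(xy-q[:2]).T)-(q[2] if r is None else r))
    s=least_squares(f,list(xy.mean(0))+[0.03],loss="soft_l1",f_scale=.002); return s.x
def pose():
    s=manip.read_state(); return s
E
python3 - <<'E'
from h import *
im,P,p,n=cloud("top")
hsv=cv2.cvtColor(im,cv2.COLOR_BGR2HSV)
print("table z",np.nanmedian(P[250:300,200:240,2]))
def edge(c,win,z,lo):
    m=((im.max(2)>lo)).astype(np.uint8)
    x,y=c; k=np.zeros_like(m); k[y-win:y+win,x-win:x+win]=1; m*=k
    cs=cv2.findContours(m,cv2.RETR_EXTERNAL,cv2.CHAIN_APPROX_NONE)[0]; cc=max(cs,key=cv2.contourArea)[:,0]
    return cc,atz(n[cc[:,1],cc[:,0]],p,z)[:,:2]
for nm,c,win,z in [("small",(401,246),30,.015),("large",(331,187),38,.015),("bat",(167,234),35,.022),("plates",(429,152),38,.043)]:
    cc,xy=edge(c,win,z,150); print(nm,circ(xy).round(4))
cc,xy=edge((247,190),48,.014,150); rect=cv2.minAreaRect((xy*1000).astype(np.float32)); print("tray",rect,cv2.boxPoints(rect).round(1).tolist())
for nm,c,H in [("espresso",(333,183),.064),("beaker",(403,247),.111),("mug",(253,204),.088)]:
    x,y=c; Q=P[y-28:y+28,x-28:x+28].reshape(-1,3)
    Q=Q[np.abs(Q[:,2]-H)<.006]; print(nm,len(Q),circ(Q[:,:2]).round(4),np.median(Q[:,2]).round(4))
    Q2=P[y-28:y+28,x-28:x+28].reshape(-1,3); Q2=Q2[(Q2[:,2]>.025)]
    if nm=="mug":
        cen=circ(Q[:,:2])[:2]; h=Q2[np.hypot(*(Q2[:,:2]-cen).T)>.042]; print("handle",len(h),(h[:,:2].mean(0)-cen).round(4),h[:,2].mean())
cv2.imwrite("pics/crop.png",cv2.resize(im[120:280,200:440],None,fx=3.3,fy=3.3,interpolation=cv2.INTER_CUBIC))
E
```

```text
table z 0.0005033030796903759
small [ 0.421  -0.296   0.0534]
large [ 0.5836 -0.1104  0.0735]
bat [0.4542 0.3374 0.0668]
plates [ 0.6737 -0.373   0.0787]
tray ((570.1197509765625, 119.36796569824219), (189.83091735839844, 112.69854736328125), 27.877004623413086) [[459.8999938964844, 124.80000305175781], [512.5999755859375, 25.200000762939453], [680.4000244140625, 113.9000015258789], [627.7000122070312, 213.60000610351562]]
espresso 102 [ 0.5787 -0.1135  0.0249] 0.0633
beaker 116 [ 0.4223 -0.2946  0.0276] 0.111
mug 116 [0.5314 0.1003 0.0294] 0.0883
handle 31 [-0.043  -0.0287] 0.07376251543436628
```

View pics/crop.png

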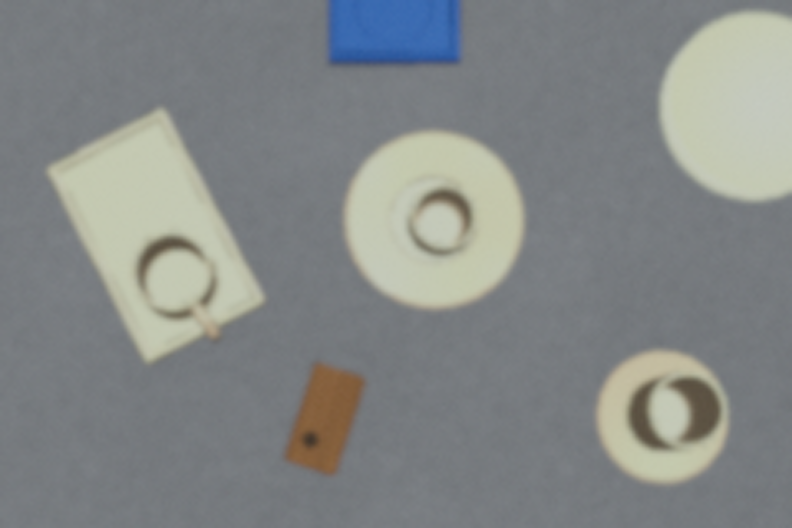

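The crop confirms it: the cream tray at (155,235) holds the handled mug at (177,277), with the espresso cup at (440,220) and the beaker at (665,412). The plan is to park the beaker on clear table, then espresso to small saucer, mug to large saucer and beaker to tray. I'll use a yaw of 33.7°, which closes across the mug handle.

Request:
servo_tool(targets=[[[0,0,0,0,0,-0.1333],[0,0,0,0,0,-0.1333],[0,0,0,0,0,-0.1334],[0.122,-0.0224,0,0,0,0],[0.122,-0.0224,0,0,0,0],[0.122,-0.0224,0,0,0,0],[0.122,-0.0224,0,0,0,0],[0.122,-0.0224,0,0,0,0],[0.122,-0.0224,0,0,0,0],[0.122,-0.0224,0,0,0,0],[0.122,-0.0224,0,0,0,0],[0.122,-0.0224,0,0,0,0],[0.122,-0.0224,0,0,0,0],[0.122,-0.0224,0,0,0,0],[0.122,-0.0224,0,0,0,0],[0,0,0,0,0,0],[0,0,0,0,0,0],[0,0,0,0,0,0]]], gripper=0, force=35)

```text
t: 2.35
ee_pos: [0.4225, -0.2949, 0.1953]
orientation: [3.006, 0.911, -0.001]
wrist_force: [-0.2, 0.2, 0.4]
width: 0.0853
finger_force: 0.0
```

```bash
cat >> h.py <<'E'
def go(*tgt):
    s=manip.read_state(); M=R.from_rotvec(s["orientation"]).as_matrix()
    d=(np.array(tgt)-s["ee_pos"]); print("t",round(s["t"],2),"pos",s["ee_pos"].round(4),"yaw",np.degrees(np.arctan2(M[1,0],M[0,0])).round(2),"tz",M[:,2].round(3),"w",round(s["width"],4),"q",s["qpos"].round(2))
    print("need units total",(M.T@d/.25).round(4))
def rim(c,H,near,rad=.05):
    im,P,p,n=cloud(c); Q=P.reshape(-1,3); Q=Q[(np.hypot(Q[:,0]-near[0],Q[:,1]-near[1])<rad)&(np.abs(Q[:,2]-H)<.006)]
    if len(Q)<20: return im,None
    return im,np.append(circ(Q[:,:2]),len(Q)).round(4)
E
python3 - <<'E'
from h import *
go(.422,-.295,.055)
im,r=rim("wrist",.111,(.422,-.295)); print(r); cv2.imwrite("pics/w1.png",im)
E
```

```text
t 2.35 pos [ 0.4225 -0.2949  0.1953] yaw 33.71 tz [-0.    -0.001 -1.   ] w 0.0853 q [-0.73  0.26 -0.09  1.23 -0.    1.82]
need units total [-0.0016 -0.001   0.5613]
[ 4.238e-01 -2.945e-01  2.760e-02  1.304e+03]
```

View pics/w1.png

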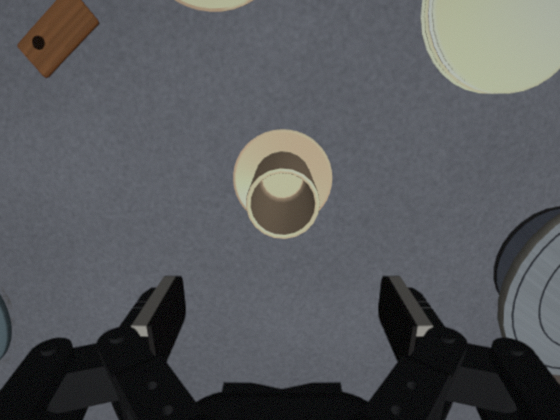

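The wrist view shows the beaker's rim at (282,204), centred between the open fingers. I'll descend and grip.

Request:
servo_tool(targets=[[[0.002,0,0.07,0,0,0],[0.002,0,0.07,0,0,0],[0,0,0.07,0,0,0],[0,0,0.07,0,0,0],[0,0,0.07,0,0,0],[0,0,0.07,0,0,0],[0,0,0.07,0,0,0],[0,0,0.07,0,0,0],[0,0,0,0,0,0]]])

```text
t: 3.15
ee_pos: [0.4204, -0.2933, 0.0522]
orientation: [-3.003, -0.905, 0.005]
wrist_force: [-0.7, -0.5, -0.2]
width: 0.0855
finger_force: 0.0
```

Request:
servo_tool(targets=[[[0,0,0,0,0,0],[0,0,0,0,0,0],[0,0,0,0,0,0],[0,0,0,0,0,0],[0,0,0,0,0,0],[0,0,0,0,0,0],[0,0,0,0,0,0],[0,0,0,0,0,0],[0,0,0,0,0,0],[0,0,0,0,0,0]]], gripper=1, force=35)

```text
t: 3.98
ee_pos: [0.4241, -0.2951, 0.0569]
orientation: [3.004, 0.909, 0.001]
wrist_force: [-3.3, 0.8, 6.6]
width: 0.059
finger_force: 38.2
```

Request:
servo_tool(targets=[[[0,0,-0.02,0,0,0],[0,0,-0.04,0,0,0],[0,0,-0.05,0,0,0],[0,0,-0.05,0,0,0],[0,0,-0.04,0,0,0],[0,0,0,0,0,0],[0,0,0,0,0,0]]])

```text
t: 4.57
ee_pos: [0.4242, -0.2947, 0.1061]
orientation: [3.005, 0.91, 0.002]
wrist_force: [0.4, -0.3, -3.4]
width: 0.0592
finger_force: 38.5
```

```bash
python3 - <<'E'
from h import *
go(.43,-.15,.051)
im,P,p,n=cloud("wrist"); cv2.imwrite("pics/w2.png",im)
im,P,p,n=cloud("top"); cv2.imwrite("pics/t2.png",cv2.resize(im[100:300,180:480],None,fx=2.5,fy=2.5))
Q=P[200:290,360:450].reshape(-1,3); print(np.nanmax(Q[:,2]))
E
```

```text
t 4.57 pos [ 0.4242 -0.2947  0.1061] yaw 33.69 tz [ 0.001 -0.001 -1.   ] w 0.0592 q [-0.73  0.3  -0.26  1.    0.    1.82]
need units total [ 0.3401 -0.4691  0.2196]
0.6935604882967576
```

View pics/w2.png

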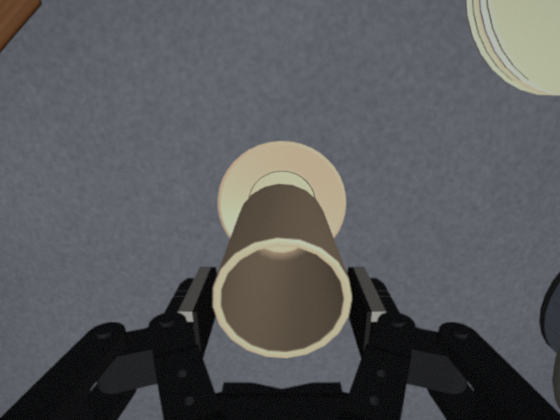

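The beaker is held upright, with its rim at (282,298), and the saucer was left in place. Next I'll move it to the clear spot.

Request:
servo_tool(targets=[[[0.02,-0.03,0,0,0,0],[0.04,-0.055,0,0,0,0],[0.055,-0.075,0,0,0,0],[0.06,-0.08,0,0,0,0],[0.06,-0.08,0,0,0,0],[0.055,-0.075,0,0,0,0],[0.035,-0.05,0.02,0,0,0],[0.015,-0.024,0.04,0,0,0],[0,0,0.05,0,0,0],[0,0,0.05,0,0,0],[0,0,0.03,0,0,0],[0,0,0.01,0,0,0],[0,0,0,0,0,0],[0,0,0,0,0,0],[0,0,0,0,0,0]]])

```text
t: 5.92
ee_pos: [0.4298, -0.1498, 0.0559]
orientation: [3.006, 0.91, 0.001]
wrist_force: [0.5, 0.2, -2.4]
width: 0.0591
finger_force: 38.6
```

Request:
servo_tool(targets=[[[0,0,0.005,0,0,0],[0,0,0.005,0,0,0],[0,0,0.004,0,0,0],[0,0,0,0,0,0],[0,0,0,0,0,0],[0,0,0,0,0,0]]])

```text
t: 6.42
ee_pos: [0.4293, -0.1495, 0.0518]
orientation: [3.007, 0.91, -0.0]
wrist_force: [0.4, -0.2, -2.5]
width: 0.0593
finger_force: 38.6
```

Request:
servo_tool(targets=[[[0,0,0.003,0,0,0],[0,0,0.003,0,0,0],[0,0,0,0,0,0],[0,0,0,0,0,0],[0,0,0,0,0,0]]])

```text
t: 6.83
ee_pos: [0.4296, -0.1495, 0.0509]
orientation: [3.006, 0.91, 0.001]
wrist_force: [-2.4, 2.1, 5.8]
width: 0.0592
finger_force: 39.2
```

Contact. Release it and rise to z≈0.2.

Request:
servo_tool(targets=[[[0,0,0,0,0,0],[0,0,0,0,0,0],[0,0,0,0,0,0],[0,0,0,0,0,0],[0,0,0,0,0,0],[0,0,0,0,0,0],[0,0,0,0,0,0],[0,0,-0.05,0,0,0],[0,0,-0.1,0,0,0],[0,0,-0.15,0,0,0],[0,0,-0.15,0,0,0],[0,0,-0.1,0,0,0],[0,0,-0.05,0,0,0],[0,0,0,0,0,0],[0,0,0,0,0,0]]], gripper=0)

```text
t: 8.08
ee_pos: [0.4298, -0.1497, 0.2005]
orientation: [3.006, 0.91, 0.002]
wrist_force: [-1.0, -0.4, -0.3]
width: 0.0856
finger_force: 0.0
```

```bash
python3 - <<'E'
from h import *
go(.5787,-.1135,.2)
im,r=rim("wrist",.105,(.43,-.15)); print("beaker",r)
im,r=rim("wrist",.064,(.5787,-.1135)); print("esp",r)
E
```

```text
t 8.08 pos [ 0.4298 -0.1497  0.2005] yaw 33.69 tz [ 0.001 -0.001 -1.   ] w 0.0856 q [-0.47  0.13 -0.23  1.21 -0.    2.08]
need units total [0.5759 0.2099 0.0028]
beaker [ 4.295e-01 -1.487e-01  2.760e-02  1.200e+03]
esp [ 5.779e-01 -1.148e-01  2.460e-02  8.890e+02]
```

Request:
servo_tool(targets=[[[0.095,0.035,0,0,0,0],[0.095,0.035,0,0,0,0],[0.095,0.035,0,0,0,0],[0.095,0.035,0,0,0,0],[0.095,0.035,0,0,0,0],[0.097,0.037,0,0,0,0],[0,0,0.1,0,0,0],[0,0,0.1,0,0,0],[0,0,0.1,0,0,0],[0,0,0,0,0,0],[0,0,0,0,0,0]]])

```text
t: 9.1
ee_pos: [0.5749, -0.1133, 0.1225]
orientation: [-3.003, -0.909, 0.009]
wrist_force: [0.2, 0.2, 0.4]
width: 0.0853
finger_force: 0.0
```

```bash
python3 - <<'E'
from h import *
im,r=rim("wrist",.064,(.5787,-.1135)); print("esp",r)
go(r[0],r[1],.022)
E
```

```text
esp [ 5.798e-01 -1.142e-01  2.460e-02  1.421e+03]
t 9.15 pos [ 0.5766 -0.1139  0.1246] yaw 33.68 tz [-0.003  0.001 -1.   ] w 0.0854 q [-0.3   0.43 -0.02  1.12 -0.    2.25]
need units total [0.0109 0.009  0.4102]
```

Request:
servo_tool(targets=[[[0.005,0.003,0.06,0,0,0],[0,0,0.08,0,0,0],[0,0,0.08,0,0,0],[0,0,0.08,0,0,0],[0,0,0.06,0,0,0],[0,0,0.04,0,0,0],[0,0,0.014,0,0,0],[0,0,0,0,0,0],[0,0,0,0,0,0],[0,0,0,0,0,0]]])

```text
t: 9.98
ee_pos: [0.5804, -0.1146, 0.0233]
orientation: [3.005, 0.91, 0.003]
wrist_force: [0.1, -0.6, -0.2]
width: 0.0853
finger_force: 0.0
```

Request:
servo_tool(targets=[[[0,0,0,0,0,0],[0,0,0,0,0,0],[0,0,0,0,0,0],[0,0,0,0,0,0],[0,0,0,0,0,0],[0,0,0,0,0,0],[0,0,0,0,0,0],[0,0,0,0,0,0],[0,0,0,0,0,0],[0,0,0,0,0,0]]], gripper=1, force=30)

```text
t: 10.82
ee_pos: [0.5799, -0.1145, 0.0231]
orientation: [3.006, 0.91, 0.002]
wrist_force: [-1.1, -0.5, 6.1]
width: 0.0514
finger_force: 30.2
```

```bash
python3 - <<'E'
from h import *
go(.4215,-.2955,.0)
im,P,p,n=cloud("wrist"); cv2.imwrite("pics/w3.png",im)
E
```

```text
t 10.82 pos [ 0.5799 -0.1145  0.0231] yaw 33.69 tz [ 0.002 -0.001 -1.   ] w 0.0514 q [-0.3   0.51 -0.17  0.88 -0.    2.25]
need units total [-0.929   0.2509  0.0918]
```

View pics/w3.png

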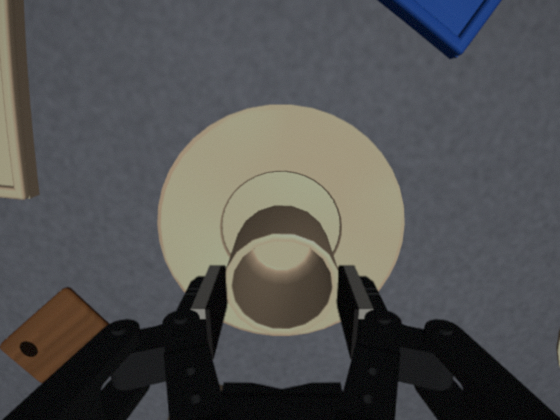

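The wrist view shows the espresso cup's rim at (281,283), centred between the pads. I'll lift it and check the hold.

Request:
servo_tool(targets=[[[0,0,-0.02,0,0,0],[0,0,-0.03,0,0,0],[0,0,-0.05,0,0,0],[0,0,-0.1,0,0,0],[0,0,-0.15,0,0,0],[0,0,-0.15,0,0,0],[0,0,-0.1,0,0,0],[0,0,-0.05,0,0,0],[0,0,0,0,0,0],[0,0,0,0,0,0],[0,0,0,0,0,0]]])

```text
t: 11.78
ee_pos: [0.5782, -0.1139, 0.1829]
orientation: [-3.006, -0.91, 0.003]
wrist_force: [-0.3, 0.1, -2.2]
width: 0.0507
finger_force: 31.7
```

```bash
python3 - <<'E'
from h import *
go(.4215,-.2955,.1855)
im,P,p,n=cloud("wrist"); cv2.imwrite("pics/w4.png",im)
Q=P[235:335,225:340].reshape(-1,3); z=manip.read_state()["ee_pos"][2]; Q=Q[Q[:,2]>z+.02]
c=np.linalg.lstsq(np.c_[Q[:,:2]-Q[:,:2].mean(0),np.ones(len(Q))],Q[:,2],rcond=None)[0]; print("top plane slope,z",c.round(4),len(Q),"tcp rel",(c[2]-z).round(4))
E
```

```text
t 11.78 pos [ 0.5782 -0.1139  0.1829] yaw 33.69 tz [-0.002  0.001 -1.   ] w 0.0507 q [-0.3   0.41  0.1   1.26 -0.    2.25]
need units total [-0.9245  0.2569 -0.0095]
top plane slope,z [0.1231 0.0718 0.2193] 5664 tcp rel 0.0369
```

View pics/w4.png

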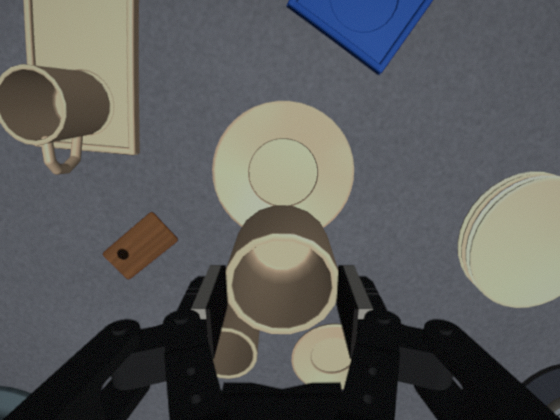

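The espresso cup is held upright, with its rim at (281,283), and the large saucer at (283,170) did not move. I'll carry it to the small saucer.

Request:
servo_tool(targets=[[[-0.03,0.008,0,0,0,0],[-0.06,0.017,0,0,0,0],[-0.09,0.025,0,0,0,0],[-0.095,0.026,0,0,0,0],[-0.095,0.026,0,0,0,0],[-0.095,0.026,0,0,0,0],[-0.095,0.026,0,0,0,0],[-0.095,0.026,0,0,0,0],[-0.095,0.026,0,0,0,0],[-0.09,0.025,0,0,0,0],[-0.06,0.017,0,0,0,0],[-0.025,0.007,0,0,0,0],[0,0,0.05,0,0,0],[0,0,0.1,0,0,0],[0,0,0.1,0,0,0],[0,0,0.1,0,0,0],[0,0,0.05,0,0,0],[0,0,0,0,0,0],[0,0,0,0,0,0],[0,0,0,0,0,0]]])

```text
t: 13.5
ee_pos: [0.4224, -0.2959, 0.0852]
orientation: [3.006, 0.91, 0.001]
wrist_force: [0.7, -0.3, -1.3]
width: 0.0508
finger_force: 31.8
```

```bash
python3 - <<'E'
from h import *
go(.4215,-.2955,.023)
im,P,p,n=cloud("wrist"); cv2.imwrite("pics/w5.png",im)
# saucer outline as cream region seen by wrist camera, height ~.015
Q=P.reshape(-1,3); k=(np.abs(Q[:,2]-.0115)<.006)&(np.hypot(Q[:,0]-.4215,Q[:,1]+.2955)<.07)
print(k.sum()); x=Q[k][:,:2]; rr=np.hypot(*(x-[.4215,-.2955]).T); a=np.arctan2(x[:,1]+.2955,x[:,0]-.4215)
e=[x[j][np.argmax(rr[j])] for b in np.arange(-3.14,3.14,.15) if (j:=np.where((a>=b)&(a<b+.15))[0]).size>15]
print(circ(np.array(e),.0535)[:2].round(4),len(e))
E
```

```text
t 13.5 pos [ 0.4224 -0.2959  0.0852] yaw 33.69 tz [ 0.001 -0.001 -1.   ] w 0.0508 q [-0.73  0.32 -0.3   0.95 -0.    1.82]
need units total [-0.0022 -0.0035  0.2488]
9218
[ 0.4215 -0.2962] 30
```

View pics/w5.png

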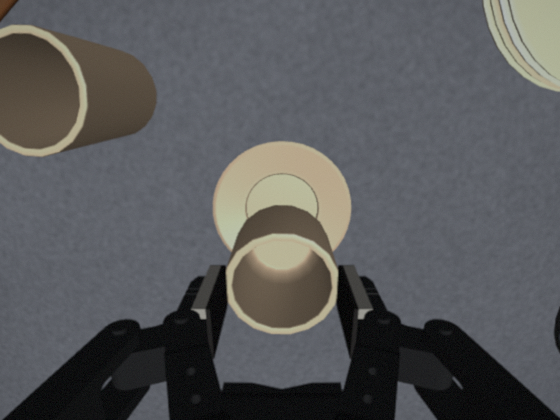

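The small saucer's recess at (282,205) lies directly below the held cup, so I'll descend.

Request:
servo_tool(targets=[[[-0.002,0,0.04,0,0,0],[0,0,0.06,0,0,0],[0,0,0.06,0,0,0],[0,0,0.04,0,0,0],[0,0,0.02,0,0,0],[0,0,0.01,0,0,0],[0,0,0.005,0,0,0],[0,0,0.003,0,0,0],[0,0,0,0,0,0],[0,0,0,0,0,0],[0,0,0,0,0,0]]])

```text
t: 14.47
ee_pos: [0.422, -0.2961, 0.0253]
orientation: [3.006, 0.91, 0.001]
wrist_force: [-0.2, -0.5, -1.0]
width: 0.0508
finger_force: 31.8
```

Request:
servo_tool(targets=[[[0,0,0.004,0,0,0],[0,0,0.004,0,0,0],[0,0,0,0,0,0],[0,0,0,0,0,0],[0,0,0,0,0,0]]])

```text
t: 14.88
ee_pos: [0.422, -0.296, 0.0232]
orientation: [3.006, 0.91, 0.001]
wrist_force: [-0.4, -0.0, 2.8]
width: 0.0511
finger_force: 32.9
```

Contact at z=0.023. I'll add a slight press, then release and rise.

Request:
servo_tool(targets=[[[0,0,0.002,0,0,0],[0,0,0,0,0,0],[0,0,0,0,0,0]]])

```text
t: 15.13
ee_pos: [0.4221, -0.2962, 0.0231]
orientation: [3.006, 0.91, 0.001]
wrist_force: [-0.8, 0.6, 6.9]
width: 0.0509
finger_force: 33.7
```

Request:
servo_tool(targets=[[[0,0,0,0,0,0],[0,0,0,0,0,0],[0,0,0,0,0,0],[0,0,0,0,0,0],[0,0,0,0,0,0],[0,0,0,0,0,0],[0,0,0,0,0,0],[0,0,-0.05,0,0,0],[0,0,-0.1,0,0,0],[0,0,-0.15,0,0,0],[0,0,-0.15,0,0,0],[0,0,-0.15,0,0,0],[0,0,-0.1,0,0,0],[0,0,0,0,0,0],[0,0,0,0,0,0],[0,0,0,0,0,0]]], gripper=0)

```text
t: 16.47
ee_pos: [0.4213, -0.2954, 0.1965]
orientation: [-3.006, -0.91, 0.001]
wrist_force: [0.5, 0.2, -0.4]
width: 0.0856
finger_force: 0.0
```

```bash
python3 - <<'E'
from h import *
im,r=rim("wrist",.064,(.422,-.296)); print("esp",r)
go(.5314,.1003,.2)
E
```

```text
esp [ 4.220e-01 -2.959e-01  2.460e-02  8.330e+02]
t 16.52 pos [ 0.4209 -0.2951  0.1958] yaw 33.69 tz [-0.002  0.002 -1.   ] w 0.0854 q [-0.73  0.26 -0.09  1.23 -0.    1.82]
need units total [ 1.245  -1.0707 -0.015 ]
```

Request:
servo_tool(targets=[[[0.089,-0.0765,0,0,0,0],[0.089,-0.0765,0,0,0,0],[0.089,-0.0765,0,0,0,0],[0.089,-0.0765,0,0,0,0],[0.089,-0.0765,0,0,0,0],[0.089,-0.0765,0,0,0,0],[0.089,-0.0765,0,0,0,0],[0.089,-0.0765,0,0,0,0],[0.089,-0.0765,0,0,0,0],[0.089,-0.0765,0,0,0,0],[0.089,-0.0765,0,0,0,0],[0.089,-0.0765,0,0,0,0],[0.089,-0.0765,0,0,0,0],[0.088,-0.0765,0,0,0,0],[0,0,0,0,0,0],[0,0,0,0,0,0],[0,0,0,0,0,0]]])

```text
t: 17.93
ee_pos: [0.531, 0.0993, 0.1958]
orientation: [-3.007, -0.911, 0.005]
wrist_force: [-0.3, 0.4, -0.6]
width: 0.0857
finger_force: 0.0
```

```bash
python3 - <<'E'
from h import *
im,r=rim("wrist",.088,(.5314,.1003),.04); print("mug",r); cv2.imwrite("pics/w6.png",im)
go(r[0],r[1],.035)
E
```

```text
mug [5.329e-01 1.007e-01 2.960e-02 1.160e+03]
t 17.98 pos [0.5311 0.0989 0.1961] yaw 33.65 tz [-0.003 -0.001 -1.   ] w 0.0854 q [ 0.07  0.31 -0.02  1.25 -0.    2.62]
need units total [ 0.0116 -0.0014  0.6444]
```

View pics/w6.png

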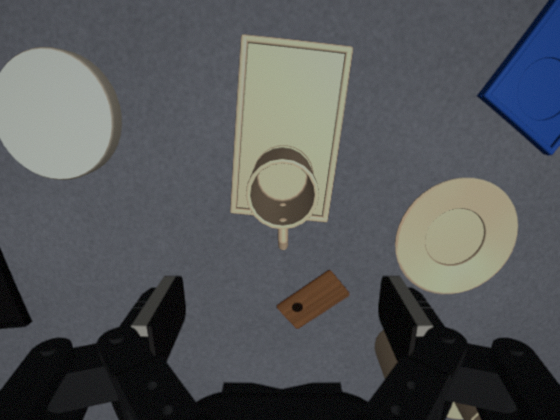

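The mug's rim is at (282,193) with the handle pointing straight down at (283,240), across the closing line. I'll descend and grip.

Request:
servo_tool(targets=[[[0.005,0,0.06,0,0,0],[0,0,0.1,0,0,0],[0,0,0.12,0,0,0],[0,0,0.12,0,0,0],[0,0,0.1,0,0,0],[0,0,0.08,0,0,0],[0,0,0.05,0,0,0],[0,0,0.014,0,0,0],[0,0,0,0,0,0],[0,0,0,0,0,0],[0,0,0,0,0,0]]])

```text
t: 18.9
ee_pos: [0.5343, 0.1, 0.0376]
orientation: [3.007, 0.909, 0.003]
wrist_force: [0.4, -0.1, -0.2]
width: 0.085
finger_force: 0.0
```

Request:
servo_tool(targets=[[[0,0,0,0,0,0],[0,0,0,0,0,0],[0,0,0,0,0,0],[0,0,0,0,0,0],[0,0,0,0,0,0],[0,0,0,0,0,0],[0,0,0,0,0,0],[0,0,0,0,0,0],[0,0,0,0,0,0],[0,0,0,0,0,0]]], gripper=1, force=35)

```text
t: 19.73
ee_pos: [0.534, 0.1007, 0.0375]
orientation: [3.006, 0.911, 0.003]
wrist_force: [-1.2, 1.6, 5.3]
width: 0.0616
finger_force: 38.1
```

Request:
servo_tool(targets=[[[0,0,-0.02,0,0,0],[0,0,-0.03,0,0,0],[0,0,-0.05,0,0,0],[0,0,-0.08,0,0,0],[0,0,-0.08,0,0,0],[0,0,-0.08,0,0,0],[0,0,-0.05,0,0,0],[0,0,-0.03,0,0,0],[0,0,0,0,0,0],[0,0,0,0,0,0],[0,0,0,0,0,0]]])

```text
t: 20.65
ee_pos: [0.5322, 0.1003, 0.1401]
orientation: [-3.006, -0.91, 0.003]
wrist_force: [0.3, 0.3, -2.6]
width: 0.0613
finger_force: 39.3
```

```bash
python3 - <<'E'
from h import *
go(.5835,-.1105,.14)
E
```

```text
t 20.65 pos [0.5322 0.1003 0.1401] yaw 33.69 tz [-0.002 -0.    -1.   ] w 0.0613 q [ 0.07  0.33 -0.13  1.11 -0.    2.62]
need units total [-2.970e-01  8.154e-01  2.000e-04]
```

Request:
servo_tool(targets=[[[-0.01,0.026,0,0,0,0],[-0.02,0.055,0,0,0,0],[-0.03,0.084,0,0,0,0],[-0.036,0.1,0,0,0,0],[-0.036,0.1,0,0,0,0],[-0.036,0.1,0,0,0,0],[-0.036,0.1,0,0,0,0],[-0.036,0.1,0,0,0,0],[-0.03,0.082,0,0,0,0],[-0.019,0.051,0,0,0,0],[-0.008,0.02,0,0,0,0],[0,0,0.04,0,0,0],[0,0,0.08,0,0,0],[0,0,0.04,0,0,0],[0,0,0,0,0,0],[0,0,0,0,0,0],[0,0,0,0,0,0]]])

```text
t: 22.07
ee_pos: [0.5849, -0.1102, 0.1017]
orientation: [3.006, 0.912, 0.0]
wrist_force: [0.2, -0.6, -2.0]
width: 0.0612
finger_force: 39.2
```

```bash
python3 - <<'E'
from h import *
go(.5835,-.1105,.038)
im,P,p,n=cloud("wrist"); cv2.imwrite("pics/w7.png",im)
c0=np.array([.5835,-.1105])
Q=P.reshape(-1,3); k=(np.abs(Q[:,2]-.0115)<.006)&(np.hypot(*(Q[:,:2]-c0).T)<.09)
x=Q[k][:,:2]; rr=np.hypot(*(x-c0).T); a=np.arctan2(*(x-c0).T[::-1])
e=np.array([x[j][np.argmax(rr[j])] for b in np.arange(-3.14,3.14,.1) if (j:=np.where((a>=b)&(a<b+.1))[0]).size>15])
e=e[np.hypot(*(e-c0).T)>.066]
print(circ(e,.0735)[:2].round(4),len(e))
E
```

```text
t 22.07 pos [ 0.5849 -0.1102  0.1017] yaw 33.75 tz [ 0. -0. -1.] w 0.0612 q [-0.29  0.46 -0.04  1.07  0.    2.26]
need units total [-0.0052 -0.0022  0.2548]
[ 0.584  -0.1108] 46
```

View pics/w7.png

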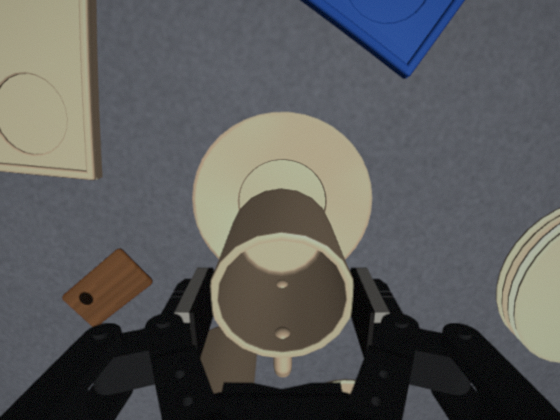

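The mug is held upright, with its rim at (282,295), over the large saucer's recess at (282,195). I'll lower it.

Request:
servo_tool(targets=[[[-0.003,0,0.04,0,0,0],[0,0,0.06,0,0,0],[0,0,0.06,0,0,0],[0,0,0.04,0,0,0],[0,0,0.03,0,0,0],[0,0,0.01,0,0,0],[0,0,0.005,0,0,0],[0,0,0.003,0,0,0],[0,0,0,0,0,0],[0,0,0,0,0,0],[0,0,0,0,0,0]]])

```text
t: 23.03
ee_pos: [0.5848, -0.1116, 0.0399]
orientation: [3.006, 0.91, 0.002]
wrist_force: [-0.4, 0.1, -2.8]
width: 0.0612
finger_force: 39.2
```

Request:
servo_tool(targets=[[[0,0,0.003,0,0,0],[0,0,0.003,0,0,0],[0,0,0,0,0,0],[0,0,0,0,0,0],[0,0,0,0,0,0]]])

```text
t: 23.45
ee_pos: [0.5842, -0.1114, 0.0378]
orientation: [3.007, 0.91, -0.0]
wrist_force: [0.0, -0.2, -2.8]
width: 0.0613
finger_force: 39.2
```

Request:
servo_tool(targets=[[[0,0,0.003,0,0,0],[0,0,0.002,0,0,0],[0,0,0,0,0,0],[0,0,0,0,0,0],[0,0,0,0,0,0]]])

```text
t: 23.87
ee_pos: [0.5844, -0.1113, 0.0376]
orientation: [3.006, 0.91, 0.001]
wrist_force: [-1.5, 1.0, 5.8]
width: 0.0612
finger_force: 40.1
```

Request:
servo_tool(targets=[[[0,0,0,0,0,0],[0,0,0,0,0,0],[0,0,0,0,0,0],[0,0,0,0,0,0],[0,0,0,0,0,0],[0,0,0,0,0,0],[0,0,0,0,0,0],[0,0,-0.05,0,0,0],[0,0,-0.1,0,0,0],[0,0,-0.15,0,0,0],[0,0,-0.15,0,0,0],[0,0,-0.13,0,0,0],[0,0,-0.07,0,0,0],[0,0,0,0,0,0],[0,0,0,0,0,0],[0,0,0,0,0,0]]], gripper=0)

```text
t: 25.2
ee_pos: [0.5836, -0.1112, 0.1979]
orientation: [-3.006, -0.91, 0.002]
wrist_force: [0.4, -0.1, -0.0]
width: 0.0855
finger_force: 0.0
```

```bash
python3 - <<'E'
from h import *
im,r=rim("wrist",.088,(.584,-.111),.04); print("mug",r)
go(.4295,-.149,.2)
E
```

```text
mug [ 5.835e-01 -1.112e-01  2.960e-02  1.154e+03]
t 25.25 pos [ 0.5832 -0.1111  0.1973] yaw 33.69 tz [-0.003  0.001 -1.   ] w 0.0854 q [-0.29  0.42  0.15  1.3  -0.    2.26]
need units total [-0.5956 -0.2147 -0.0092]
```

Request:
servo_tool(targets=[[[-0.099,-0.0358,0,0,0,0],[-0.099,-0.0358,0,0,0,0],[-0.099,-0.0358,0,0,0,0],[-0.099,-0.0358,0,0,0,0],[-0.099,-0.0358,0,0,0,0],[-0.099,-0.0357,0,0,0,0],[0,0,0,0,0,0],[0,0,0,0,0,0],[0,0,0,0,0,0]]])

```text
t: 26.0
ee_pos: [0.4308, -0.1489, 0.1982]
orientation: [-3.006, -0.91, 0.001]
wrist_force: [0.7, -0.6, -0.0]
width: 0.0855
finger_force: 0.0
```

```bash
python3 - <<'E'
from h import *
im,r=rim("wrist",.105,(.43,-.15)); print("beaker",r)
go(r[0],r[1],.051)
E
```

```text
beaker [ 4.295e-01 -1.487e-01  2.760e-02  1.218e+03]
t 26.05 pos [ 0.4313 -0.1489  0.1984] yaw 33.71 tz [-0.  0. -1.] w 0.0852 q [-0.47  0.14 -0.23  1.2   0.    2.08]
need units total [-0.0055 -0.0044  0.5895]
```

Request:
servo_tool(targets=[[[-0.003,-0.002,0.05,0,0,0],[0,0,0.1,0,0,0],[0,0,0.12,0,0,0],[0,0,0.12,0,0,0],[0,0,0.1,0,0,0],[0,0,0.07,0,0,0],[0,0,0.025,0,0,0],[0,0,0,0,0,0],[0,0,0,0,0,0],[0,0,0,0,0,0]]])

```text
t: 26.88
ee_pos: [0.4315, -0.1496, 0.054]
orientation: [3.005, 0.91, 0.003]
wrist_force: [0.7, -0.6, 0.2]
width: 0.0856
finger_force: 0.0
```

Request:
servo_tool(targets=[[[0,0,0,0,0,0],[0,0,0,0,0,0],[0,0,0,0,0,0],[0,0,0,0,0,0],[0,0,0,0,0,0],[0,0,0,0,0,0],[0,0,0,0,0,0],[0,0,0,0,0,0],[0,0,0,0,0,0],[0,0,0,0,0,0]]], gripper=1, force=35)

```text
t: 27.72
ee_pos: [0.4312, -0.1495, 0.0544]
orientation: [3.005, 0.91, 0.004]
wrist_force: [-1.6, 1.0, 6.9]
width: 0.0589
finger_force: 36.1
```

Request:
servo_tool(targets=[[[0,0,-0.02,0,0,0],[0,0,-0.03,0,0,0],[0,0,-0.06,0,0,0],[0,0,-0.08,0,0,0],[0,0,-0.08,0,0,0],[0,0,-0.06,0,0,0],[0,0,-0.03,0,0,0],[0,0,0,0,0,0],[0,0,0,0,0,0],[0,0,0,0,0,0]]])

```text
t: 28.55
ee_pos: [0.4291, -0.1487, 0.1418]
orientation: [-3.006, -0.91, 0.002]
wrist_force: [0.8, 0.3, -3.4]
width: 0.0588
finger_force: 38.5
```

```bash
python3 - <<'E'
from h import *
go(.531,.099,.142)
E
```

```text
t 28.55 pos [ 0.4291 -0.1487  0.1418] yaw 33.68 tz [-0.002  0.001 -1.   ] w 0.0588 q [-0.47  0.16 -0.35  1.06 -0.    2.08]
need units total [ 8.886e-01 -5.985e-01 -8.000e-04]
```

Request:
servo_tool(targets=[[[0.025,-0.017,0,0,0,0],[0.05,-0.034,0,0,0,0],[0.075,-0.05,0,0,0,0],[0.09,-0.06,0,0,0,0],[0.09,-0.061,0,0,0,0],[0.09,-0.061,0,0,0,0],[0.09,-0.061,0,0,0,0],[0.09,-0.061,0,0,0,0],[0.09,-0.061,0,0,0,0],[0.085,-0.057,0,0,0,0],[0.06,-0.04,0,0,0,0],[0.036,-0.024,0,0,0,0],[0.018,-0.012,0,0,0,0],[0,0,0.05,0,0,0],[0,0,0.05,0,0,0],[0,0,0,0,0,0],[0,0,0,0,0,0],[0,0,0,0,0,0]]])

```text
t: 30.05
ee_pos: [0.5316, 0.0983, 0.118]
orientation: [3.007, 0.909, -0.001]
wrist_force: [0.2, -0.0, -2.9]
width: 0.0584
finger_force: 38.7
```

```bash
python3 - <<'E'
from h import *
im,P,p,n=cloud("wrist"); cv2.imwrite("pics/w8.png",im)
Q=P.reshape(-1,3); k=(np.abs(Q[:,2]-.0115)<.006)&(np.hypot(Q[:,0]-.57,Q[:,1]-.119)<.13)
rect=cv2.minAreaRect((Q[k][:,:2]*1000).astype(np.float32)); print(rect)
go(.531,.099,.06)
im,P,p,n=cloud("top")
m=(im.max(2)>150).astype(np.uint8); m[:142]=0; m[238:]=0; m[:,:205]=0; m[:,290:]=0
E
```

```text
((572.333251953125, 120.28732299804688), (183.8519744873047, 110.70858001708984), 27.93507957458496)
t 30.1 pos [0.5321 0.0984 0.1184] yaw 33.64 tz [ 0.001 -0.    -1.   ] w 0.0589 q [ 0.07  0.34 -0.17  1.06 -0.    2.62]
need units total [-0.0024 -0.0046  0.2336]
```

View pics/w8.png

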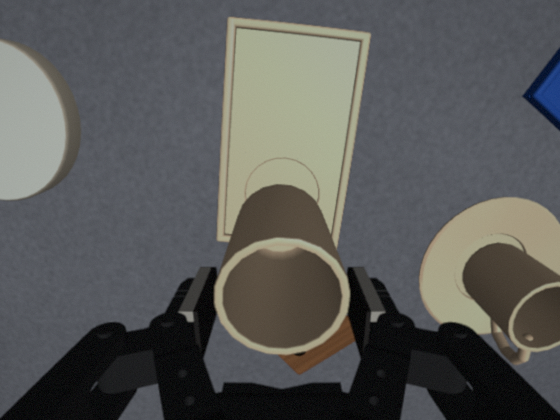

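The beaker's rim is at (282,293) and the tray's recess at (283,192). By the tray's measured outline the well is at about (0.533, 0.100), 2 mm ahead. The mug stands on its saucer at right.

Request:
servo_tool(targets=[[[0.006,-0.001,0.04,0,0,0],[0,0,0.06,0,0,0],[0,0,0.06,0,0,0],[0,0,0.03,0,0,0],[0,0,0.02,0,0,0],[0,0,0.008,0,0,0],[0,0,0.004,0,0,0],[0,0,0,0,0,0],[0,0,0,0,0,0],[0,0,0,0,0,0]]])

```text
t: 30.98
ee_pos: [0.5336, 0.0999, 0.063]
orientation: [3.006, 0.91, 0.002]
wrist_force: [1.1, 0.1, -2.8]
width: 0.059
finger_force: 38.7
```

Request:
servo_tool(targets=[[[0,0,0.004,0,0,0],[0,0,0.004,0,0,0],[0,0,0,0,0,0],[0,0,0,0,0,0],[0,0,0,0,0,0]]])

```text
t: 31.4
ee_pos: [0.5333, 0.0998, 0.0607]
orientation: [3.007, 0.91, 0.001]
wrist_force: [-0.6, 0.3, 0.9]
width: 0.0591
finger_force: 38.9
```

Request:
servo_tool(targets=[[[0,0,0.003,0,0,0],[0,0,0,0,0,0],[0,0,0,0,0,0],[0,0,0,0,0,0]]])

```text
t: 31.73
ee_pos: [0.5337, 0.1001, 0.0606]
orientation: [3.007, 0.911, 0.003]
wrist_force: [-0.7, 1.7, 5.7]
width: 0.0587
finger_force: 39.4
```

Request:
servo_tool(targets=[[[0,0,0,0,0,0],[0,0,0,0,0,0],[0,0,0,0,0,0],[0,0,0,0,0,0],[0,0,0,0,0,0],[0,0,0,0,0,0],[0,0,0,0,0,0],[0,0,-0.05,0,0,0],[0,0,-0.1,0,0,0],[0,0,-0.12,0,0,0],[0,0,-0.12,0,0,0],[0,0,-0.12,0,0,0],[0,0,-0.07,0,0,0],[0,0,0,0,0,0],[0,0,0,0,0,0],[0,0,0,0,0,0]]], gripper=0)

```text
t: 33.07
ee_pos: [0.5324, 0.0998, 0.2036]
orientation: [-3.007, -0.91, 0.002]
wrist_force: [-0.7, 0.3, 0.9]
width: 0.0856
finger_force: 0.0
```

Request:
servo_tool(targets=[[[-0.15,0,0,0,0,0],[-0.15,0,0,0,0,0],[-0.15,0,0,0,0,0],[-0.12,0,0,0,0,0],[0,0,0,0,0,0],[0,0,0,0,0,0],[0,0,0,0,0,0],[0,0,0,0,0,0]]])

```text
t: 33.73
ee_pos: [0.4151, 0.0211, 0.204]
orientation: [-3.006, -0.911, 0.0]
wrist_force: [-0.3, -0.4, 0.1]
width: 0.0853
finger_force: 0.0
```

```bash
python3 - <<'E'
from h import *
for nm,H,c in [("beaker",.111,(.533,.1)),("mug",.088,(.584,-.111)),("esp",.064,(.422,-.296))]:
    print(nm,rim("scene",H,c,.045)[1],rim("top",H,c,.045)[1],rim("wrist",H,c,.045)[1])
im,P,p,n=cloud("scene"); cv2.imwrite("pics/end.png",cv2.resize(im[100:380,130:430],None,fx=2,fy=2,interpolation=cv2.INTER_CUBIC))
im,P,p,n=cloud("wrist"); cv2.imwrite("pics/endw.png",im)
E
```

```text
beaker [5.332e-01 9.700e-02 2.780e-02 9.900e+01] [5.324e-01 1.004e-01 2.610e-02 4.900e+01] [5.305e-01 9.980e-02 2.740e-02 9.590e+02]
mug [ 5.849e-01 -1.145e-01  2.990e-02  1.190e+02] [ 5.824e-01 -1.103e-01  2.990e-02  1.290e+02] [ 5.820e-01 -1.105e-01  2.970e-02  1.522e+03]
esp [ 4.230e-01 -2.998e-01  2.490e-02  1.000e+02] [ 4.205e-01 -2.960e-01  2.430e-02  1.060e+02] [ 4.213e-01 -2.948e-01  2.490e-02  5.770e+02]
```

View pics/end.png

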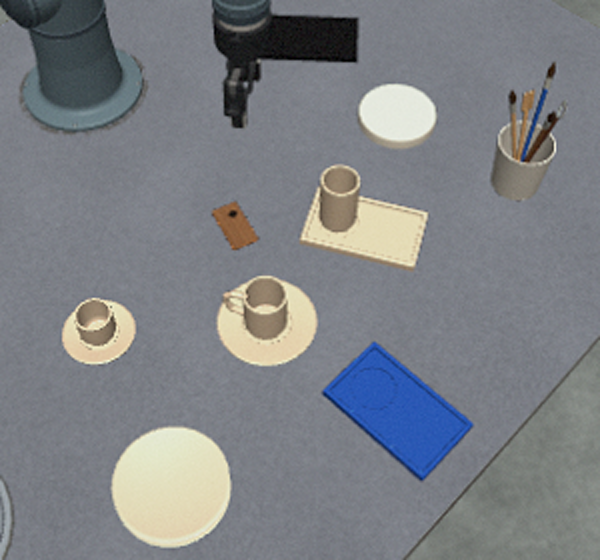

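The final scene view shows all three cups upright and at home: espresso cup (96,322), mug (266,308) and beaker (340,200). Rim heights match the recess floors, and the gripper is clear of everything.

```bash
python3 -c "
from cell import order
print(order.close_job())"
```

```text
the job is handed in; nothing more can be done
None
```

I put all three cups back upright on their own saucers or tray and handed the job in at about 34 s. The last pictures show each cup in its recess and nothing else moved, but the judge's result was not shown to me.

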